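Ease open a stuck two-part feed box with a wedge

ROBOT

A 6-joint arm with a two-finger parallel gripper is mounted at the origin on the work surface. World frame = base frame: x ahead of the robot, y to its left, z up, the work surface at z = 0. Lengths are in m, angles in degrees, forces in N, time in s.
With the tool pointing down it reaches from about 0.3 to 0.875 m from the base axis. Payload 6.4 kg.
Tool frame: the origin (TCP) lies midway between the tips of the shut fingers; the grasp point (between the pads) lies 19 mm behind it; y points along the fingers, z is the direction in which the jaws open and shut, and the axes are right-handed (so a half turn about y gives the same grasp; the last joint's range is limited). The gripper opens to 88 mm and grips with 3 to 60 N. Pads are 18 mm wide; open, the fingers measure 123 mm over their backs; the gripper's body (75 mm by 187 mm) begins 45 mm behind the grasp point.
Start: joints at [58.883, 10.359, 92.074, -0, 77.567, -11.82], TCP at [0.19, 0.543, 0.213] pointing down, gripper open.
Joint ranges: [-171.53, 171.53], [-51.25, 118.39], [17.06, 147.69], [-65.23, 245.23], [0, 150.52], [-178.68, 178.68]. Speed limits (degrees/s): [147.25, 147.25, 172.46, 180, 180, 180].

INTERFACE

Orientations are given as [roll, pitch, yaw] about the fixed x, y, z axes, in that order (R = Rz(yaw) Ry(pitch) Rx(roll)).
In Python, from workcell import arm gives the robot as it stands. The module is installed in compiled form; this text tells all that it offers.
- The arm moves only by the tool step_arm, never from a script. Its argument "targets" is a list of rows, each a list of 5 numbers: the opening, from 0 (shut) to 1 (fully open), then the shift along the tool's x, y, z in mm, then the turn about the tool's y in degrees. In form: [[grip, tx, ty, tz, twist], ...]. A call has 1 to 5 rows; each row is the pose to reach, as a shift and turn from the pose measured when the call began, along the tool's axes at that moment; what a row does not reach only later rows make up. A row lasts 1/12 s, in which the tool goes at most 41.7 mm and 7.16 degrees, less where a joint would pass 70% of its speed; a pose out of reach is approached as far as the arm can. A call with a gripper value outside its range is refused whole. The fingers move at their own pace and stop on an object; "newtons" is the grip in N (left out, the last holds). Time passes only in rows, so rows that repeat a pose let the fingers close. It gives the time, the measured TCP pose, the force and the opening at its end, in the units of the state.
- arm.state(): the state, without advancing time (a new reading comes with each control period).
- arm.read_camera(name): name is "side" or "top"; returns a dict with "image" (384x512x3 uint8, red, green, blue), "K" (3x3 intrinsics, pixels), "R" (3x3) and "t" (3): a world point X has camera coordinates R X + t. Camera axes: x right, y down, z forward; pixel columns grow to the right and rows downward; lengths in m; the calibration is good to about 2 mm. A picture is of the moment at which its call begins. There is no depth.
- arm.finish_job(): hands the job in, once; it reports no verdict.
The state is a dict: "time_s": time; "q": joint angles; "dq": joint speeds; "tau": joint torques, N m; "tcp_pos": TCP position; "tcp_rot": TCP orientation; "force": force on the tool from outside, world axes, zero at the start; "moment": the same for the moment, N m; "gripper_width": opening from 0.0 (shut) to 1.0 (fully open).
Only numpy, scipy, OpenCV 4.12 (cv2) and the standard library are available. Lean on these libraries where they do the work, as an engineer would, in place of code of your own. Each camera call takes 0.05 s, during which the arm holds its last target.

TASK

The two halves of the slatted wooden feed box are stuck together on their dowels. Take the tapered wedge from the tool rack and, with its flat face towards the fixed half, push it down into the pry slots at the two ends of the seam by turns, until the loose half stands at least 8 mm off at both ends; work evenly, so that neither end ever gets more than 7 mm ahead of the other, and do not push the box with the gripper. Then put the wedge back upright in the rack slot it came from.

Things in the scene. Friction and masses are not known exactly. Their poses are not given: they have to be found in the camera images.
- wedge: Wooden wedge hanging point down in a rack slot. Origin: grip's axis, at the point's height; z up. Grip: oblong block 40 (x) x 56 (y) mm, z 60 to 110; take it across its 40. Blade z 0 to 60, 34 wide in y: flat upright face at x=-10; its other side slopes from x=-6 (point, 4 thick) to x=+12 (top). 0.1 to 0.18 kg. Not it: blunt bar with square 40 mm grip, peg with round 48 mm grip.
- tool_rack: Fixed rack, 270 mm long in y. Origin at the table under its middle. Board top 80 mm up, with three through slots, 28 (x) x 44 (y) mm, centred at x=1, y=-80, 0 and +80 mm. A tool hangs by its grip's shoulders, grip axis at x=0, wedge point 20 mm above the table. Which tool is in which slot varies. Wedge and rack are turned alike: the flat face is towards -x, as the box needs it.
- feed_box: Slatted box 150 (x) x 180 (y) mm, top 92 mm up, on a base board. Origin: table, under the middle of the closed seam, which runs along y at x=0. Half at -x (robot side) fixed, half at +x loose. Pry slots, open at the top, centred x=0, y=+62 (left) and -62 mm (right): 42 long in y, 7 wide in x (fixed wall at x=-3.5) when closed, flaring over the top 10 mm to 18 wide. Free depth 60 mm.
- left_lip (a point): Edge of the left (+y) pry slot on the loose half, mid-slot, 82 mm above the table. In the feed box frame its x is 3.5 mm when closed; x minus 3.5 is this end's opening. Axes turn with the loose half (as the box's when closed). A dowel under each slot holds by friction, about 6 N: wedging one slot moves that end only, and it stays put. About 6 to 10 N push the wedge in.
- right_lip (a point): The same point at the right (-y) pry slot; opening is x minus 3.5 mm likewise. With the wedge's flat face along the fixed wall the end starts to open with the point about 20 mm below the box top; each further 10 mm down opens it 3 mm (10 mm open: point about 53 mm below the top; the slot walls are plumb below the flare).
Things that resemble listed ones, but are neither listed nor needed, are in the scene too. Leave any pink or red look-alike of the wedge alone.

How it is judged (in metres and radians):
On the way, in this order (a step that is already met when the one before it is completed fails the run):
1. the wedge, pressed into one pry slot, has opened that end by at least 2 mm (x of any of left_lip, right_lip in the frame of feed_box above 0.0055 m and contact force between wedge and feed_box above 1 N), for 0.05 s.
2. the loose half stands at least 8 mm off at both ends, opened with the wedge (x of each of left_lip, right_lip in the frame of feed_box above 0.0115 m and contact force between wedge and feed_box above 1 N), for 0.05 s.
At the end, for the whole second after the job is handed in: Both ends of the loose half stand at least 8 mm off the closed position; the wedge is back in the slot it came from, within 15 mm of its starting place, upright within 8 degrees, released and at rest (x of each of left_lip, right_lip in the frame of feed_box above 0.0115 m and distance of wedge from where it was at the start of the episode below 0.015 m and angle between wedge's own z axis and vertical below 0.15 rad and linear speed of wedge below 0.02 m/s); the robot touches nothing.
It fails at once if one end of the loose half is more than 7.5 mm ahead of the other (the loose half is askew by more than 0.0605 rad) (angle between the x axis of left_lip and the x axis of feed_box, either way round above 0.0605 rad).
It fails at once if the gripper or arm pushes on the feed box (contact force between any of the fingers, the arm and feed_box above 3 N).
It also fails if it takes over 62 s, if anything falls off the work surface, if the arm or the gripper's body presses on something with over 40 N, if the wrist force passes 120 N, or if a joint passes its speed limit or range.

## Working session

There is one attempt and no reset: what is moved stays moved. The work goes in short steps, Python scripts to look and compute and a tool call to move; the robot and the scene stay as the last step left them, time stands still between calls to the robot, and variables do not carry over. Pictures are saved under pics/ and viewed, and the job is handed in when it is done.

Besides the shell and the picture viewer there is one more tool, called after ">>>" by a JSON object that holds its "name" and its "arguments". step_arm: Moves the arm, as the interface text tells. Its arguments: {"type":"object","properties":{"targets":{"type":"array"},"newtons":{"type":"number"}},"required":["targets"]}

```bash
mkdir -p pics; cat > h.py <<'E'
from workcell import arm
import numpy as np, cv2
def snap(n,tag):
    c=arm.read_camera(n); cv2.imwrite(f'pics/{tag}.png',c['image'][:,:,::-1]); np.savez(f'pics/{tag}.npz',**c); return c
def ray(c,u,v,z):
    d=np.linalg.inv(c['K'])@np.array([u,v,1.]); R=c['R'];o=-R.T@c['t'];d=R.T@d
    return o+d*(z-o[2])/d[2]
def proj(c,X):
    p=c['K']@(c['R']@np.array(X)+c['t']); return p[:2]/p[2]
E
python3 - <<'E'
from h import *
for n in('side','top'):
    c=snap(n,n+'0'); print(n,c['K'].round(1).tolist(),(-c['R'].T@c['t']).round(3),c['R'].round(2).tolist())
s=arm.state();print(s)
E
```

```text
side [[401.5, 0.0, 249.9], [0.0, 401.5, 189.1], [0.0, 0.0, 1.0]] [ 0.429 -0.801  0.5  ] [[1.0, -0.08, -0.01], [-0.04, -0.47, -0.88], [0.06, 0.88, -0.47]]
top [[444.4, 0.0, 248.6], [0.0, 444.4, 195.4], [0.0, 0.0, 1.0]] [ 0.346 -0.033  1.096] [[-0.03, -1.0, -0.01], [-0.99, 0.03, -0.13], [0.13, 0.01, -0.99]]
{'time_s': 0.1, 'q': array([ 5.88826909e+01,  1.03972817e+01,  9.21233270e+01, -1.55228465e-03,
        7.75679314e+01, -1.18204943e+01]), 'dq': array([-0.07047857, -0.06181828, -0.14984533, -0.04723622,  0.0254574 ,
        0.00070138]), 'tau': array([ 1.54673910e-05, -4.34823418e+01, -3.42697120e+01,  7.04014767e-02,
        3.40565143e-02, -3.30453906e-05]), 'tcp_pos': array([0.18974511, 0.54225679, 0.21232568]), 'tcp_rot': array([-9.00869729e+01,  1.66538571e-02, -1.92964921e+01]), 'force': array([ 0.0520426 , -0.52052887,  0.860951  ]), 'moment': array([ 0.00413321, -0.0273688 , -0.02682971]), 'gripper_width': 0.9964226240715248}
```

```bash
python3 - <<'E'
import cv2
for n in('side0','top0'):
    i=cv2.imread(f'pics/{n}.png'); cv2.imwrite(f'pics/{n}b.png',cv2.resize(i,(800,600),interpolation=cv2.INTER_CUBIC))
E
```

```text
(no output)
```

View pics/side0b.png

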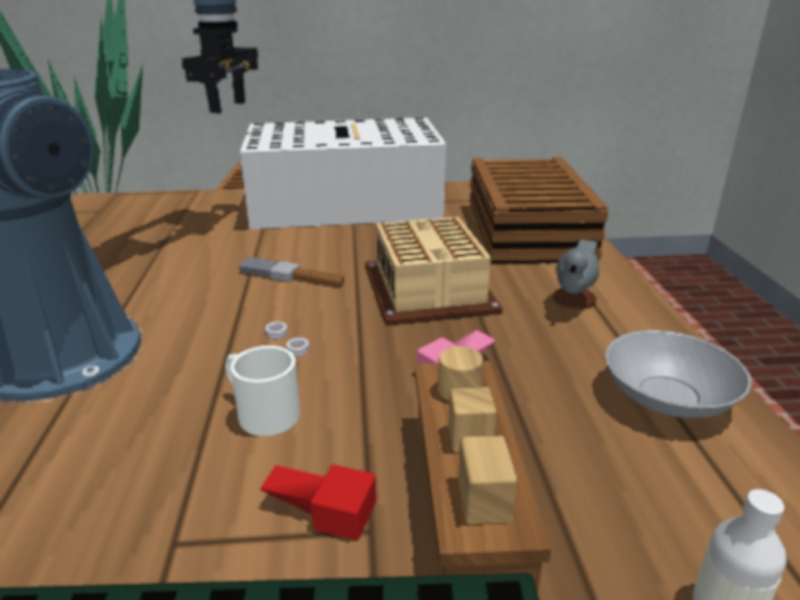

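View pics/top0b.png

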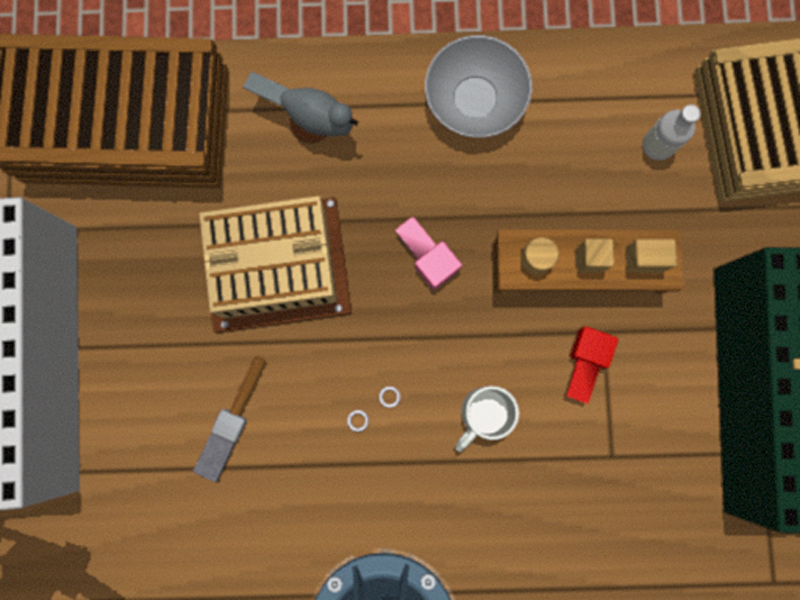

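The wedge is the oblong grip at the right end of the rack in the top view, at about (655,254). The box is at (268,255), with its pry slots at (223,257) and (307,245). The pink and red wedges are look-alikes. I'll zoom in to measure.

```bash
python3 - <<'E'
import cv2
i=cv2.imread('pics/top0.png')
cv2.imwrite('pics/za.png',cv2.resize(i[115:220,120:230],None,fx=5.5,fy=5.5,interpolation=cv2.INTER_CUBIC))
cv2.imwrite('pics/zb.png',cv2.resize(i[140:200,310:445],None,fx=5.5,fy=5.5,interpolation=cv2.INTER_CUBIC))
i=cv2.imread('pics/side0.png')
cv2.imwrite('pics/zc.png',cv2.resize(i[130:210,225:325],None,fx=6,fy=6,interpolation=cv2.INTER_CUBIC))
E
```

```text
(no output)
```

View pics/za.png

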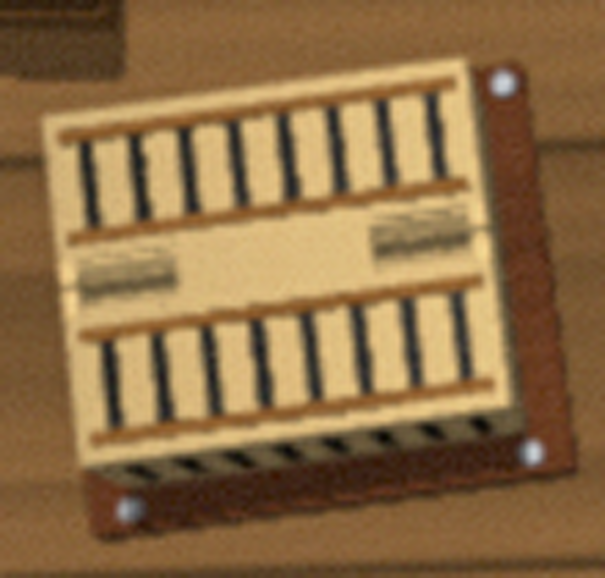

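View pics/zb.png

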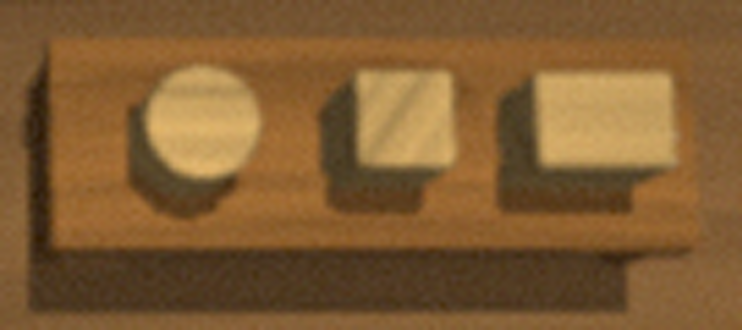

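View pics/zc.png

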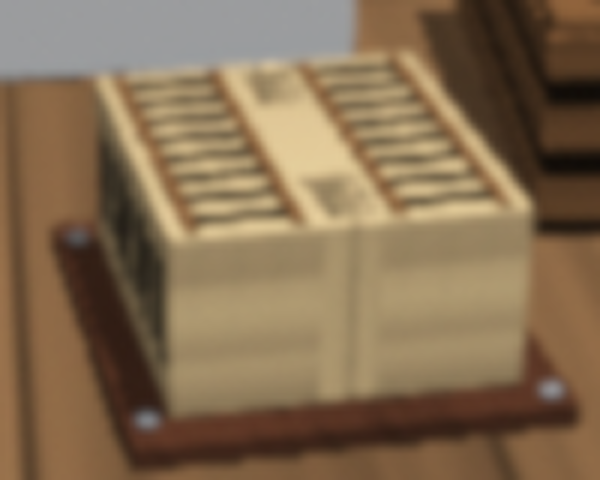

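```bash
cat > m.py <<'E'
from h import *
d=dict(np.load('pics/top0.npz')); s=dict(np.load('pics/side0.npz'))
def P(c,x,y,ox,oy,f,z): return ray(c,(x+.5)/f-.5+ox,(y+.5)/f-.5+oy,z)
def fr(cs):
    cs=np.array(cs)[:,:2]; r=cv2.minAreaRect((cs*1e4).astype(np.float32)); return cs.mean(0).round(4)
A=np.array([P(d,x,y,120,115,5.5,.092) for x,y in [(42,118),(467,58),(520,405),(80,467)]])[:,:2]
print('box',A.round(4).tolist(),A.mean(0).round(4),[np.linalg.norm(A[i]-A[(i+1)%4]).round(4) for i in range(4)])
for i,j in((0,1),(3,2)): v=A[i]-A[j]; print('yaw',np.degrees(np.arctan2(-v[0],v[1])))
for i,j in((0,3),(1,2)): v=A[i]-A[j]; print('yaw',np.degrees(np.arctan2(v[1],v[0])))
B=np.array([P(s,x,y,225,130,6,.092) for x,y in [(97,75),(410,50),(530,210),(170,240)]])[:,:2]
print('box side',B.round(4).tolist(),B.mean(0).round(4),[np.linalg.norm(B[i]-B[(i+1)%4]).round(4) for i in range(4)])
for p in((127,282),(422,240)): print('slot',P(d,*p,120,115,5.5,.087).round(4))
for p in((272,85),(338,193)): print('slot side',P(s,*p,225,130,6,.087).round(4))
for p in((68,287),(485,228)): print('seam top',P(d,*p,120,115,5.5,.092).round(4))
print('seam side',P(s,355,222,225,130,6,.092))
R=np.array([P(d,x,y,310,140,5.5,.08) for x,y in [(50,38),(693,38),(695,248),(52,248)]])[:,:2]
print('rack',R.round(4).tolist(),R.mean(0).round(4))
W=np.array([P(d,x,y,310,140,5.5,.13) for x,y in [(535,71),(673,72),(674,167),(536,165)]])[:,:2]
print('wedge',W.round(4).tolist(),W.mean(0).round(4))
# side: wedge top in 800x600 coords
W=np.array([ray(s,x*.64,y*.64,.13) for x,y in [(459,438),(505,436),(515,486),(465,486)]])[:,:2]
print('wedge side',W.round(4).tolist(),W.mean(0).round(4))
E
python3 m.py
```

```text
box [[0.6259, 0.2531], [0.6462, 0.0727], [0.4969, 0.0531], [0.4766, 0.2364]] [0.5614 0.1538] [np.float64(0.1815), np.float64(0.1505), np.float64(0.1844), np.float64(0.1503)]
yaw 6.407139518015455
yaw 6.338151638990505
yaw 6.405042963929326
yaw 7.492175087160827
box side [[0.4788, 0.2441], [0.6282, 0.2619], [0.6458, 0.0772], [0.4979, 0.0624]] [0.5627 0.1614] [np.float64(0.1504), np.float64(0.1855), np.float64(0.1487), np.float64(0.1826)]
slot [0.5552 0.2182 0.087 ]
slot [0.5693 0.0935 0.087 ]
slot side [0.5595 0.2363 0.087 ]
slot side [0.5724 0.1123 0.087 ]
seam top [0.5528 0.2417 0.092 ]
seam top [0.5725 0.0664 0.092 ]
seam side [0.57342611 0.0723809  0.092     ]
rack [[0.5896, -0.192], [0.5809, -0.4635], [0.4912, -0.4568], [0.4995, -0.1884]] [ 0.5403 -0.3252]
wedge [[0.5579, -0.378], [0.5557, -0.4332], [0.517, -0.4304], [0.5195, -0.3755]] [ 0.5375 -0.4043]
wedge side [[0.5182, -0.3786], [0.5591, -0.3795], [0.5529, -0.4389], [0.5132, -0.4356]] [ 0.5359 -0.4081]
```

```bash
cat >> h.py <<'E'
from scipy.spatial.transform import Rotation as Ro
def go(p,ang=None):
    """print tool-frame shift (mm) to world TCP p, twist so that jaw dir (tool z) is at world angle ang deg"""
    s=arm.state(); R=Ro.from_euler('xyz',s['tcp_rot'],degrees=True).as_matrix()
    sh=R.T@(np.array(p)-s['tcp_pos'])*1000; a=np.degrees(np.arctan2(R[1,2],R[0,2]))
    print('t',round(s['time_s'],2),'pos',s['tcp_pos'].round(4),'jaw',round(a,2),'tilt',R[2].round(3),'shift',sh.round(1),'twist',None if ang is None else round(-(ang-a),2),'F',s['force'].round(1),'w',round(s['gripper_width'],3))
E
python3 - <<'E'
from h import *
d=dict(np.load('pics/top0.npz'))
for p in((715,280),(725,530),(80,225),(80,490)): print(ray(d,p[0]*.64,p[1]*.64,0).round(3))
for z in(.1,.2,.3): print(z,ray(d,768*.64,250*.64,z).round(3),ray(d,22*.64,200*.64,z).round(3))
go([.537,-.405,.3],-1.8)
go([.537,-.405,.3],178.2)
E
```

```text
[ 0.515 -0.545  0.   ]
[ 0.13  -0.525  0.   ]
[0.637 0.473 0.   ]
[0.217 0.461 0.   ]
0.1 [ 0.541 -0.579  0.1  ] [0.651 0.514 0.1  ]
0.2 [ 0.521 -0.524  0.2  ] [0.621 0.459 0.2  ]
0.3 [ 0.502 -0.469  0.3  ] [0.59  0.404 0.3  ]
t 0.1 pos [0.1897 0.5423 0.2123] jaw 70.7 tilt [-0.    -1.    -0.002] shift [ 640.7  -86.7 -779.4] twist 72.5 F [ 0.1 -0.5  0.9] w 0.996
t 0.1 pos [0.1897 0.5423 0.2123] jaw 70.7 tilt [-0.    -1.    -0.002] shift [ 640.7  -86.7 -779.4] twist -107.5 F [ 0.1 -0.5  0.9] w 0.996
```

>>> {"name": "step_arm", "arguments": {"targets": [[1, 0, -40, 0, 0], [1, 0, -80, 0, 0], [1, 0, -90, 0, 0]], "newtons": 50}}

```text
time_s: 0.35
tcp_pos: [0.1908, 0.5443, 0.3085]
tcp_rot: [-89.6, -0.1, -19.3]
force: [-0.0, 0.7, 1.8]
gripper_width: 1.002
```

>>> {"name": "step_arm", "arguments": {"targets": [[1, 26, 0, -31, 7], [1, 52, 0, -62, 14], [1, 78, 0, -93, 21], [1, 104, 0, -124, 28], [1, 130, 0, -155, 35]]}}

```text
time_s: 0.77
tcp_pos: [0.2622, 0.3533, 0.3072]
tcp_rot: [-89.7, 0.1, -54.6]
force: [1.6, 0.3, 0.0]
gripper_width: 1.0
```

```bash
python3 - <<'E'
from h import *
go([.537,-.405,.3],-1.8)
E
```

```text
t 0.77 pos [0.2622 0.3533 0.3072] jaw 35.42 tilt [-0.003 -1.     0.006] shift [ 777.2    4.  -215.6] twist 37.22 F [1.6 0.3 0. ] w 1.0
```

>>> {"name": "step_arm", "arguments": {"targets": [[1, 39, 0, -11, 7], [1, 78, 0, -22, 14], [1, 117, 0, -32, 21], [1, 156, 0, -43, 28], [1, 194, 0, -54, 35]]}}

```text
time_s: 1.18
tcp_pos: [0.3306, 0.1622, 0.3062]
tcp_rot: [-89.8, 0.3, -89.9]
force: [1.9, -0.1, -0.1]
gripper_width: 1.0
```

```bash
python3 - <<'E'
from h import *
go([.537,-.405,.25],-1.8)
E
```

```text
t 1.18 pos [0.3306 0.1622 0.3062] jaw 0.1 tilt [-0.005 -1.     0.004] shift [567.8  54.  205.2] twist 1.9 F [ 1.9 -0.1 -0.1] w 1.0
```

>>> {"name": "step_arm", "arguments": {"targets": [[1, 38, 0, 13, 1], [1, 76, 0, 27, 1.9], [1, 114, 0, 41, 1.9], [1, 152, 0, 55, 1.9], [1, 190, 0, 68, 1.9]]}}

```text
time_s: 1.6
tcp_pos: [0.3991, -0.0299, 0.3054]
tcp_rot: [-89.8, 0.3, -91.8]
force: [-0.2, 0.1, 0.2]
gripper_width: 1.0
```

>>> {"name": "step_arm", "arguments": {"targets": [[1, 38, 4, 13, 0], [1, 76, 8, 27, 0], [1, 114, 12, 41, 0], [1, 152, 16, 55, 0], [1, 190, 20, 68, 0]]}}

```text
time_s: 2.02
tcp_pos: [0.4611, -0.2239, 0.2839]
tcp_rot: [-89.8, 0.3, -91.9]
force: [0.7, -0.0, 0.3]
gripper_width: 1.002
```

```bash
python3 - <<'E'
from h import *
go([.537,-.405,.2],-1.8)
E
```

```text
t 2.02 pos [ 0.4611 -0.2239  0.2839] jaw -1.87 tilt [-0.006 -1.     0.004] shift [179.   83.2  81.4] twist -0.07 F [ 0.7 -0.   0.3] w 1.002
```

>>> {"name": "step_arm", "arguments": {"targets": [[1, 36, 10, 16, 0], [1, 72, 30, 33, 0], [1, 108, 50, 49, 0], [1, 144, 65, 65, 0], [1, 179, 80, 81.5, 0]]}}

```text
time_s: 2.43
tcp_pos: [0.5346, -0.4008, 0.2037]
tcp_rot: [-89.8, 0.4, -91.9]
force: [0.6, -0.1, 0.4]
gripper_width: 1.0
```

>>> {"name": "step_arm", "arguments": {"targets": [[1, 0, 0, 0, 0]]}}

```text
time_s: 2.52
tcp_pos: [0.5334, -0.4048, 0.1957]
tcp_rot: [-90.2, 0.7, -92.1]
force: [-1.0, 0.6, -1.1]
gripper_width: 0.999
```

```bash
python3 - <<'E'
from h import *
c=snap('top','t1');snap('side','s1')
go([.537,-.405,.089],-1.8)
i=cv2.imread('pics/t1.png');cv2.imwrite('pics/t1z.png',cv2.resize(i[120:240,290:450],None,fx=4.5,fy=4.5,interpolation=cv2.INTER_CUBIC))
i=cv2.imread('pics/s1.png');cv2.imwrite('pics/s1z.png',cv2.resize(i[180:384,220:400],None,fx=2.9,fy=2.9,interpolation=cv2.INTER_CUBIC))
E
```

```text
t 2.62 pos [ 0.5334 -0.4011  0.1998] jaw -1.99 tilt [-0.011 -1.    -0.001] shift [  5.  110.7   3.8] twist -0.19 F [-0.6 -0.4  1.1] w 0.999
```

View pics/t1z.png

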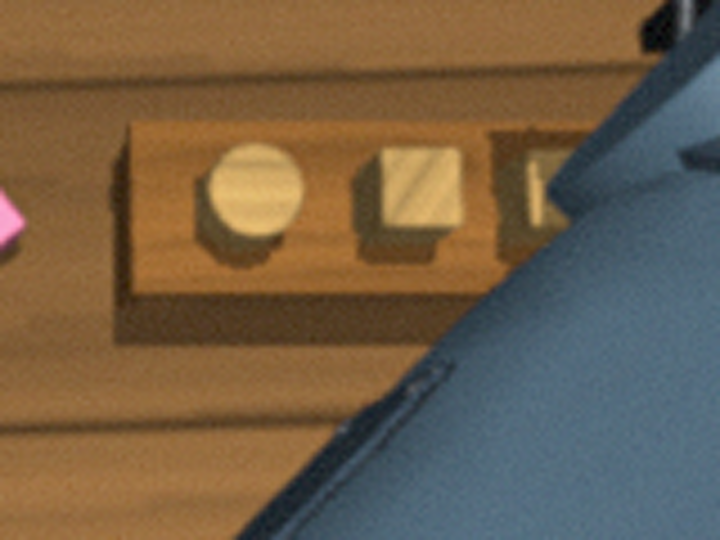

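View pics/s1z.png

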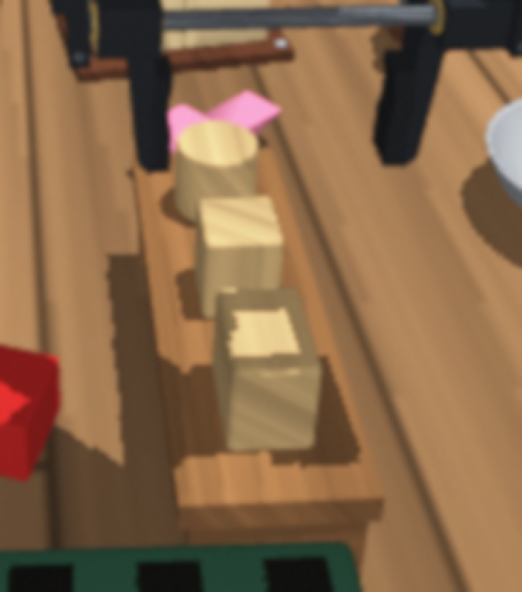

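The fingers straddle the wedge in the side view, with their tips at about (150,165) and (400,160) and the wedge between them. I'll lower the gripper.

>>> {"name": "step_arm", "arguments": {"targets": [[1, 2, 25, 2, 0], [1, 4, 50, 4, 0], [1, 5, 75, 4, 0], [1, 5, 98, 4, 0], [1, 5, 110, 4, 0]]}}

```text
time_s: 3.03
tcp_pos: [0.5365, -0.4028, 0.0883]
tcp_rot: [-90.1, 0.7, -91.9]
force: [-0.1, 0.5, -0.2]
gripper_width: 1.005
```

>>> {"name": "step_arm", "arguments": {"targets": [[1, 0, 0, 0, 0]]}}

```text
time_s: 3.12
tcp_pos: [0.5354, -0.4008, 0.0866]
tcp_rot: [-90.3, 0.9, -91.9]
force: [-0.2, -0.2, 0.2]
gripper_width: 1.002
```

```bash
python3 - <<'E'
from h import *
snap('side','s2')
go([.537,-.405,.089],-1.8)
i=cv2.imread('pics/s2.png');cv2.imwrite('pics/s2z.png',cv2.resize(i[180:384,220:400],None,fx=2.9,fy=2.9,interpolation=cv2.INTER_CUBIC))
E
```

```text
t 3.17 pos [ 0.536  -0.4011  0.0881] jaw -1.87 tilt [-0.014 -1.    -0.004] shift [ 3.8 -1.   1.1] twist -0.07 F [-0.1  0.5 -0.6] w 1.0
```

View pics/s2z.png

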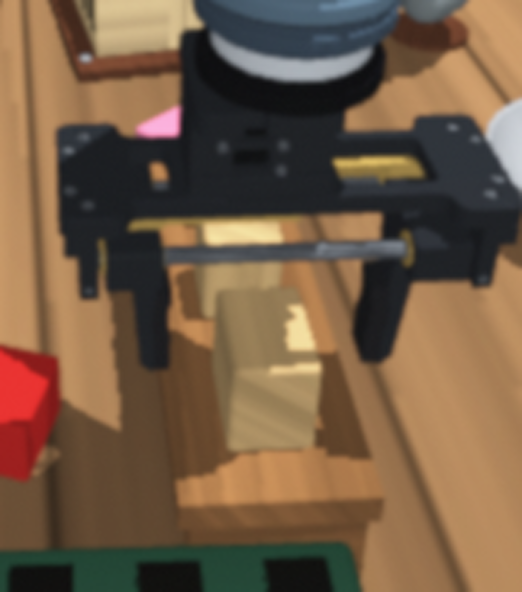

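>>> {"name": "step_arm", "arguments": {"targets": [[1, 4, 0, 1, 0], [0.3, 4, 0, 1, 0], [0.3, 4, 0, 1, 0], [0.3, 4, 0, 1, 0], [0.3, 4, 0, 1, 0]], "newtons": 50}}

```text
time_s: 3.58
tcp_pos: [0.5372, -0.4056, 0.089]
tcp_rot: [-90.2, 0.8, -91.9]
force: [-0.0, 0.8, -0.3]
gripper_width: 0.723
```

>>> {"name": "step_arm", "arguments": {"targets": [[0.2, 0, 0, 0, 0], [0.2, 0, 0, 0, 0], [0.2, 0, 0, 0, 0]]}}

```text
time_s: 3.83
tcp_pos: [0.5373, -0.4056, 0.0891]
tcp_rot: [-90.1, 0.8, -91.9]
force: [-0.3, -0.7, -0.1]
gripper_width: 0.493
```

>>> {"name": "step_arm", "arguments": {"targets": [[0.2, 0, 0, 0, 0], [0.2, 0, 0, 0, 0], [0.2, 0, 0, 0, 0]]}}

```text
time_s: 4.08
tcp_pos: [0.5372, -0.4056, 0.0891]
tcp_rot: [-90.2, 0.8, -91.9]
force: [-1.0, 0.5, 1.7]
gripper_width: 0.449
```

```bash
python3 - <<'E'
from h import *
go([.537,-.405,.089],-1.8)
E
```

```text
t 4.08 pos [ 0.5372 -0.4056  0.0891] jaw -1.88 tilt [-0.013 -1.    -0.003] shift [-0.6  0.1 -0.2] twist -0.08 F [-1.   0.5  1.7] w 0.449
```

>>> {"name": "step_arm", "arguments": {"targets": [[0.2, 0, -25, 0, 0], [0.2, 0, -60, 0, 0], [0.2, 0, -100, 0, 0], [0.2, 0, -135, 0, 0], [0.2, 0, -155, 0, 0]]}}

```text
time_s: 4.5
tcp_pos: [0.5386, -0.4088, 0.249]
tcp_rot: [-89.9, 0.5, -91.9]
force: [0.9, 0.3, -0.7]
gripper_width: 0.448
```

```bash
python3 - <<'E'
from h import *
c0=np.array([.562,.156]);a=np.radians(6.4);ex=np.array([np.cos(a),np.sin(a)]);ey=np.array([-ex[1],ex[0]])
for n,(y0,y1,x0,x1) in dict(top0=(115,220,120,230),side0=(130,210,225,325)).items():
    c=dict(np.load(f'pics/{n}.npz'));im=cv2.imread(f'pics/{n}.png');f=6
    z=cv2.resize(im[y0:y1,x0:x1],None,fx=f,fy=f,interpolation=cv2.INTER_CUBIC)
    def px(x,y): p=proj(c,[*(c0+x*ex+y*ey),.092]); return tuple(int(round(q)) for q in ((p-[x0,y0]+.5)*f-.5))
    for X,Y in[(.075,.09),(.075,-.09),(-.075,-.09),(-.075,.09)]: cv2.circle(z,px(X,Y),3,(0,0,255),-1)
    for s in(.062,-.062):
        cv2.polylines(z,[np.array([px(i*.009,s+j*.021) for i,j in((1,1),(1,-1),(-1,-1),(-1,1))])],True,(255,0,0),1)
    cv2.imwrite(f'pics/ov_{n}.png',z)
go([.563,.2185,.245],6.4)
E
```

```text
t 4.5 pos [ 0.5386 -0.4088  0.249 ] jaw -1.88 tilt [-0.009 -1.     0.001] shift [-627.6    9.9    3.8] twist -8.28 F [ 0.9  0.3 -0.7] w 0.448
```

View pics/ov_top0.png

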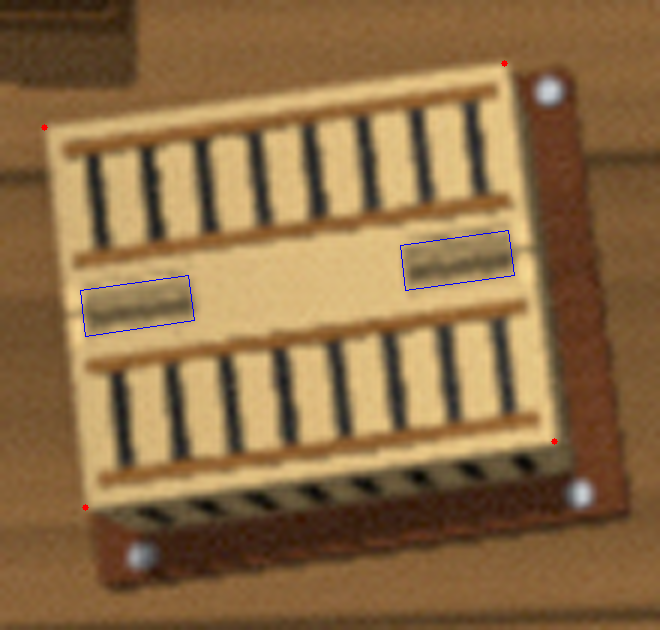

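View pics/ov_side0.png

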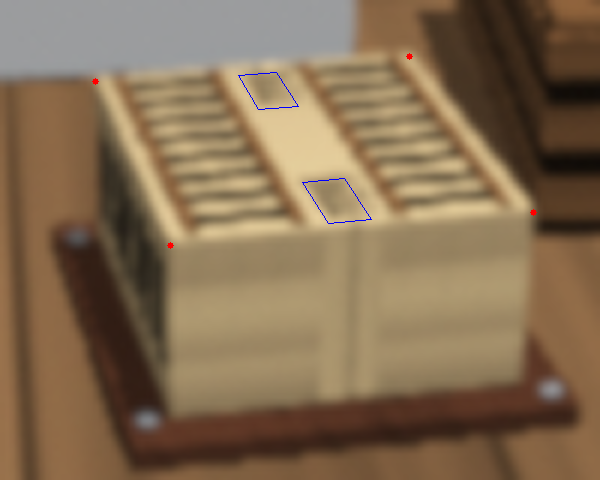

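The model fits both views to about a pixel, and the side view suggests y is about 1.5 mm larger. I'll carry the wedge over to the left slot.

>>> {"name": "step_arm", "arguments": {"targets": [[0.2, -40, 0, 0, -2], [0.2, -80, 0, 0, -4], [0.2, -120, 0, 0, -6], [0.2, -160, 0, 0, -8.3], [0.2, -200, 0, 1, -8.3]]}}

```text
time_s: 4.92
tcp_pos: [0.5456, -0.207, 0.2505]
tcp_rot: [-89.9, 0.5, -83.5]
force: [0.8, 0.9, -1.4]
gripper_width: 0.446
```

```bash
python3 - <<'E'
from h import *
go([.563,.22,.235],6.4)
E
```

```text
t 4.92 pos [ 0.5456 -0.207   0.2505] jaw 6.51 tilt [-0.009 -1.     0.002] shift [-422.1   19.7   65.7] twist 0.11 F [ 0.8  0.9 -1.4] w 0.446
```

>>> {"name": "step_arm", "arguments": {"targets": [[0.2, -40, 0, 6, 0], [0.2, -80, 0, 12, 0], [0.2, -120, 0, 18, 0], [0.2, -160, 0, 25, 0], [0.2, -200, 5, 31, 0]]}}

```text
time_s: 5.33
tcp_pos: [0.5539, -0.0029, 0.2483]
tcp_rot: [-89.8, 0.5, -83.5]
force: [0.5, -0.1, -2.7]
gripper_width: 0.451
```

>>> {"name": "step_arm", "arguments": {"targets": [[0.2, -40, 0, 6, 0], [0.2, -80, 5, 12, 0], [0.2, -120, 10, 18, 0], [0.2, -160, 13, 25, 0], [0.2, -196, 15, 31, 0]]}}

```text
time_s: 5.75
tcp_pos: [0.5617, 0.1981, 0.2345]
tcp_rot: [-89.8, 0.5, -83.5]
force: [0.1, -0.3, -1.7]
gripper_width: 0.451
```

>>> {"name": "step_arm", "arguments": {"targets": [[0.2, 0, 0, 0, 0]]}}

```text
time_s: 5.83
tcp_pos: [0.5606, 0.204, 0.2338]
tcp_rot: [-89.9, 0.7, -83.2]
force: [-0.4, -0.2, -1.9]
gripper_width: 0.447
```

```bash
python3 - <<'E'
from h import *
go([.563,.22,.165],6.4)
E
```

```text
t 5.83 pos [0.5606 0.204  0.2338] jaw 6.84 tilt [-0.012 -1.     0.002] shift [-14.8  69.    4.1] twist 0.44 F [-0.4 -0.2 -1.9] w 0.447
```

>>> {"name": "step_arm", "arguments": {"targets": [[0.2, -10, 20, 2, 0.4], [0.2, -15, 40, 4, 0.4], [0.2, -15, 55, 4, 0.4], [0.2, -15, 60, 4, 0.4], [0.2, -15, 60, 4, 0.4]]}}

```text
time_s: 6.25
tcp_pos: [0.5615, 0.2196, 0.172]
tcp_rot: [-90.1, 0.7, -83.6]
force: [-0.2, 0.1, -1.2]
gripper_width: 0.45
```

```bash
python3 - <<'E'
from h import *
snap('side','s3'); snap('top','t3')
go([.563,.22,.147],6.4)
i=cv2.imread('pics/s3.png');cv2.imwrite('pics/s3z.png',cv2.resize(i[110:220,210:340],None,fx=5.5,fy=5.5,interpolation=cv2.INTER_CUBIC))
E
```

```text
t 6.35 pos [0.5633 0.2197 0.1746] jaw 6.41 tilt [-0.012 -1.     0.003] shift [ 0.  27.6 -0.3] twist 0.01 F [ 0.8  0.4 -1.7] w 0.449
```

View pics/s3z.png

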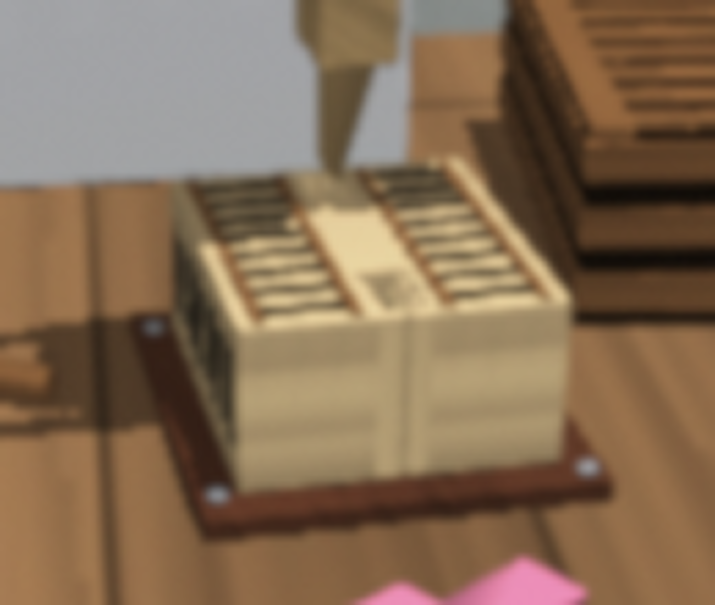

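The wedge point, at (335,170), is above the left slot with its flat face towards the robot. Next I'll lower it into the flare.

>>> {"name": "step_arm", "arguments": {"targets": [[0.2, 0, 6, 0, 0], [0.2, 0, 12, 0, 0], [0.2, 0, 18, 0, 0], [0.2, 0, 23, 0, 0], [0.2, 0, 23, 0, 0]]}}

```text
time_s: 6.77
tcp_pos: [0.563, 0.2199, 0.1514]
tcp_rot: [-89.9, 0.7, -83.6]
force: [-0.9, 0.0, 4.3]
gripper_width: 0.447
```

```bash
python3 - <<'E'
from h import *
go([.563,.22,.147],6.4)
E
```

```text
t 6.77 pos [0.563  0.2199 0.1514] jaw 6.41 tilt [-0.012 -1.     0.002] shift [-0.   4.4  0. ] twist 0.01 F [-0.9  0.   4.3] w 0.447
```

>>> {"name": "step_arm", "arguments": {"targets": [[0.2, 0, -1, 0, 0], [0.2, 0, -1, 0, 0]]}}

```text
time_s: 6.93
tcp_pos: [0.5631, 0.2199, 0.1524]
tcp_rot: [-89.9, 0.7, -83.6]
force: [-0.4, 0.0, -1.8]
gripper_width: 0.45
```

```bash
python3 - <<'E'
from h import *
go([.563,.22,.147],6.4); print(arm.state()['moment'])
snap('side','s4'); snap('top','t4')
go([.563,.22,.147],6.4)
i=cv2.imread('pics/s4.png');cv2.imwrite('pics/s4z.png',cv2.resize(i[110:220,210:340],None,fx=5.5,fy=5.5,interpolation=cv2.INTER_CUBIC))
i=cv2.imread('pics/t4.png');cv2.imwrite('pics/t4z.png',cv2.resize(i[90:240,90:250],None,fx=4,fy=4,interpolation=cv2.INTER_CUBIC))
E
```

```text
t 6.93 pos [0.5631 0.2199 0.1524] jaw 6.41 tilt [-0.012 -1.     0.002] shift [-0.1  5.4 -0.1] twist 0.01 F [-0.4  0.  -1.8] w 0.45
[-0.07010982  0.07482264 -0.00486153]
t 7.03 pos [0.5629 0.2199 0.1522] jaw 6.41 tilt [-0.012 -1.     0.002] shift [-0.1  5.2  0.1] twist 0.01 F [ 0.5  0.1 -1.8] w 0.448
```

View pics/s4z.png

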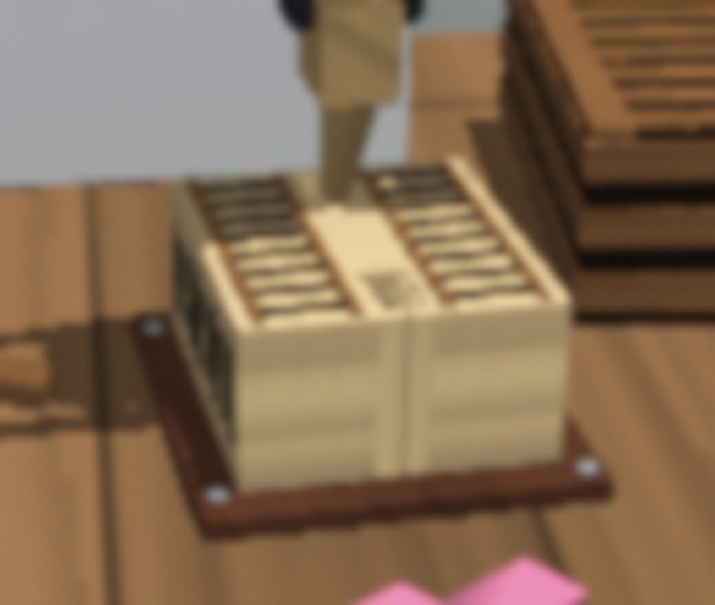

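View pics/t4z.png

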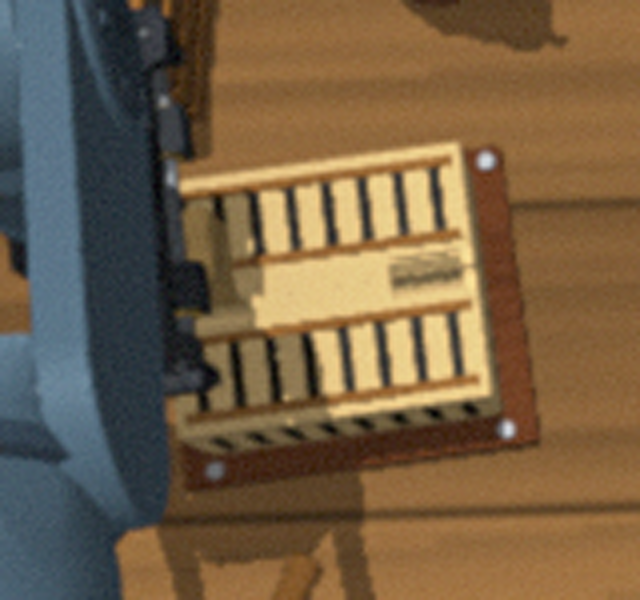

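>>> {"name": "step_arm", "arguments": {"targets": [[0.2, 0, 0, 1.5, 0], [0.2, 0, 1, 1.5, 0], [0.2, 0, 3, 1.5, 0], [0.2, 0, 3, 1.5, 0]]}}

```text
time_s: 7.37
tcp_pos: [0.5645, 0.2205, 0.1512]
tcp_rot: [-89.9, 0.7, -83.6]
force: [-5.4, 0.5, 11.7]
gripper_width: 0.448
```

```bash
python3 - <<'E'
from h import *
go([.563,.22,.147],6.4); print(arm.state()['moment'])
E
```

```text
t 7.37 pos [0.5645 0.2205 0.1512] jaw 6.41 tilt [-0.012 -1.     0.002] shift [ 0.4  4.2 -1.6] twist 0.01 F [-5.4  0.5 11.7] w 0.448
[-0.17997561  1.56507478 -0.05352643]
```

The flare on the loose side is pushing back, so I'm too far in +x. I'll back up and shift towards −x.

>>> {"name": "step_arm", "arguments": {"targets": [[0.2, 0, -3, 0, 0], [0.2, 0, -3, -3.5, 0], [0.2, 0, 0, -3.5, 0], [0.2, 0, 3, -3.5, 0], [0.2, 0, 3, -3.5, 0]]}}

```text
time_s: 7.78
tcp_pos: [0.5602, 0.2199, 0.1467]
tcp_rot: [-90.0, 0.7, -83.6]
force: [-0.3, -0.9, -1.9]
gripper_width: 0.45
```

```bash
python3 - <<'E'
from h import *
go([.563,.22,.147],6.4); print(arm.state()['moment'])
E
```

```text
t 7.78 pos [0.5602 0.2199 0.1467] jaw 6.41 tilt [-0.012 -1.     0.   ] shift [ 0.2 -0.4  2.8] twist 0.01 F [-0.3 -0.9 -1.9] w 0.45
[-0.08619595  0.12665216  0.05890579]
```

>>> {"name": "step_arm", "arguments": {"targets": [[0.2, 0, 2, -0.5, 0], [0.2, 0, 2, -1, 0], [0.2, 0, 2, -1, 0]]}}

```text
time_s: 8.03
tcp_pos: [0.5594, 0.2198, 0.1443]
tcp_rot: [-90.0, 0.7, -83.6]
force: [1.6, 0.9, -2.9]
gripper_width: 0.45
```

>>> {"name": "step_arm", "arguments": {"targets": [[0.2, 0, 0, -0.5, 0], [0.2, 0, 0, -1, 0], [0.2, 0, 0, -1, 0]]}}

```text
time_s: 8.28
tcp_pos: [0.5591, 0.2197, 0.1445]
tcp_rot: [-89.9, 0.7, -83.6]
force: [3.8, -0.1, -4.8]
gripper_width: 0.445
```

The fixed wall is felt at TCP x ≈ 0.5594. Now I'll press down in the left slot.

>>> {"name": "step_arm", "arguments": {"targets": [[0.2, 0, 3, 0.3, 0], [0.2, 0, 6, 0.3, 0], [0.2, 0, 9, 0.3, 0], [0.2, 0, 12, 0.3, 0], [0.2, 0, 12, 0.3, 0]], "newtons": 60}}

```text
time_s: 8.7
tcp_pos: [0.5594, 0.22, 0.1327]
tcp_rot: [-89.9, 0.7, -83.6]
force: [-0.5, -0.6, 2.1]
gripper_width: 0.447
```

```bash
python3 - <<'E'
from h import *
go([.5594,.2198,.126],6.4); print(arm.state()['moment'])
snap('side','s5')
i=cv2.imread('pics/s5.png');cv2.imwrite('pics/s5z.png',cv2.resize(i[110:220,210:340],None,fx=5.5,fy=5.5,interpolation=cv2.INTER_CUBIC))
E
```

```text
t 8.7 pos [0.5594 0.22   0.1327] jaw 6.39 tilt [-0.013 -1.     0.002] shift [ 0.3  6.7 -0. ] twist -0.01 F [-0.5 -0.6  2.1] w 0.447
[ 0.04203534 -0.02237025 -0.06588714]
```

View pics/s5z.png

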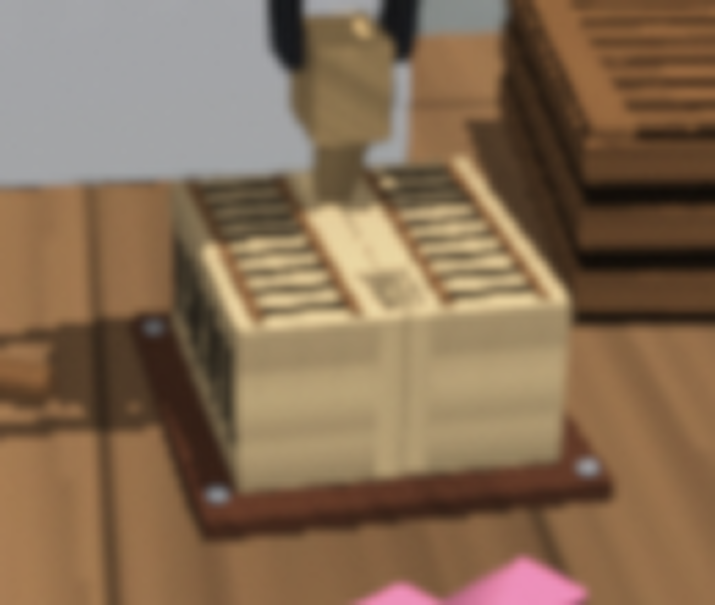

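>>> {"name": "step_arm", "arguments": {"targets": [[0.2, 0, 2, 0, 0], [0.2, 0, 4, 0, 0], [0.2, 0, 6, 0, 0], [0.2, 0, 7, 0, 0], [0.2, 0, 7, 0, 0]]}}

```text
time_s: 9.17
tcp_pos: [0.5594, 0.2204, 0.1264]
tcp_rot: [-89.9, 0.7, -83.6]
force: [-0.5, 0.4, 5.9]
gripper_width: 0.452
```

```bash
python3 - <<'E'
from h import *
go([.5594,.2198,.126],6.4)
snap('side','s6')
i=cv2.imread('pics/s6.png');cv2.imwrite('pics/s6z.png',cv2.resize(i[110:220,210:340],None,fx=5.5,fy=5.5,interpolation=cv2.INTER_CUBIC))
E
```

```text
t 9.17 pos [0.5594 0.2204 0.1264] jaw 6.4 tilt [-0.013 -1.     0.003] shift [ 0.7  0.4 -0. ] twist 0.0 F [-0.5  0.4  5.9] w 0.452
```

View pics/s6z.png

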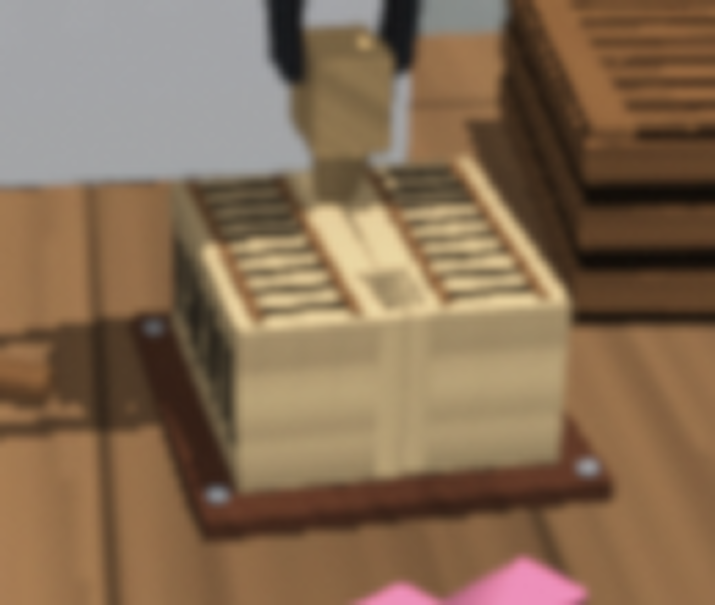

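>>> {"name": "step_arm", "arguments": {"targets": [[0.2, 0, -15, 0.5, 0], [0.2, 0, -35, 1, 0], [0.2, 0, -52, 1, 0], [0.2, 20, -55, 1, 0], [0.2, 50, -55, 1, 0]]}}

```text
time_s: 9.63
tcp_pos: [0.566, 0.1718, 0.1821]
tcp_rot: [-89.7, 0.8, -83.4]
force: [0.2, -0.6, -1.7]
gripper_width: 0.445
```

```bash
python3 - <<'E'
from h import *
go([.5742,.0970,.165],6.4)
E
```

```text
t 9.63 pos [0.566  0.1718 0.1821] jaw 6.61 tilt [-0.014 -1.     0.004] shift [75.4 16.1 -0.5] twist 0.21 F [ 0.2 -0.6 -1.7] w 0.445
```

>>> {"name": "step_arm", "arguments": {"targets": [[0.2, 30, 5, 0, 0.2], [0.2, 60, 8, -0.5, 0.2], [0.2, 75, 12, -0.5, 0.2], [0.2, 75.5, 12, -0.5, 0.2], [0.2, 75.5, 12, -0.5, 0.2]]}}

```text
time_s: 10.05
tcp_pos: [0.5735, 0.0963, 0.1682]
tcp_rot: [-89.9, 0.8, -83.7]
force: [0.1, -0.5, -2.2]
gripper_width: 0.447
```

```bash
python3 - <<'E'
from h import *
snap('side','s7'); snap('top','t7')
go([.5742,.0970,.146],6.4)
i=cv2.imread('pics/s7.png');cv2.imwrite('pics/s7z.png',cv2.resize(i[110:220,210:340],None,fx=5.5,fy=5.5,interpolation=cv2.INTER_CUBIC))
i=cv2.imread('pics/t7.png');cv2.imwrite('pics/t7z.png',cv2.resize(i[90:240,90:250],None,fx=4,fy=4,interpolation=cv2.INTER_CUBIC))
E
```

```text
t 10.15 pos [0.5738 0.0977 0.1688] jaw 6.43 tilt [-0.014 -1.     0.004] shift [ 1.  22.8  0.2] twist 0.03 F [-0.1  0.6 -2. ] w 0.447
```

View pics/s7z.png

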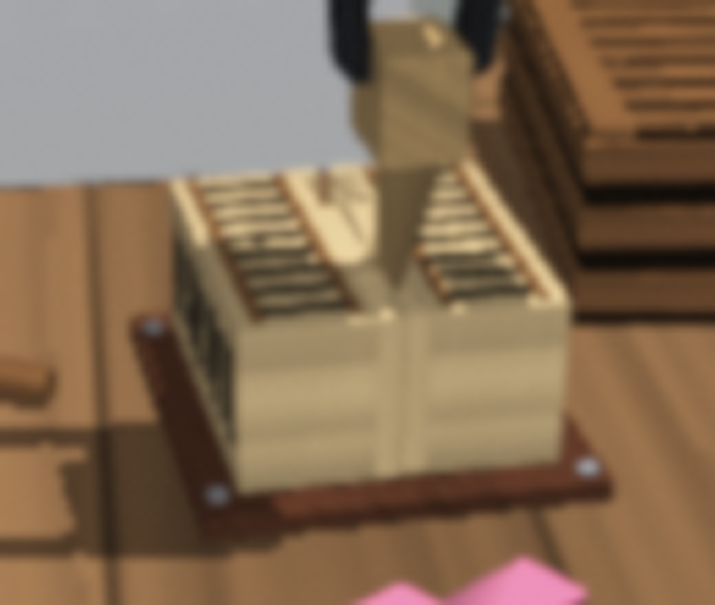

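View pics/t7z.png

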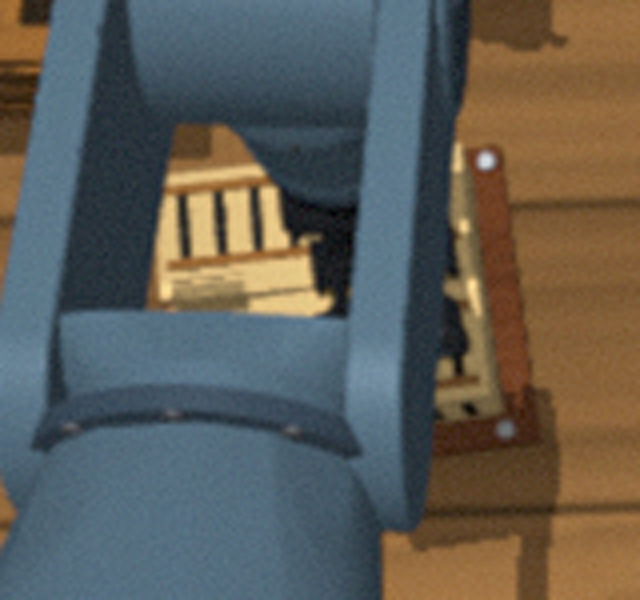

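The point at (395,285) is over the right slot, and the seam is visibly open on the left. I'll lower it here.

>>> {"name": "step_arm", "arguments": {"targets": [[0.2, 0, 6, 0, 0], [0.2, 0.5, 12, 0, 0], [0.2, 0.5, 18, 0, 0], [0.2, 0.5, 22, 0, 0], [0.2, 0.5, 22, 0, 0]]}}

```text
time_s: 10.57
tcp_pos: [0.5731, 0.0979, 0.1452]
tcp_rot: [-89.9, 0.8, -83.5]
force: [1.2, -1.1, -2.6]
gripper_width: 0.442
```

>>> {"name": "step_arm", "arguments": {"targets": [[0.2, 0, 1, -0.5, 0], [0.2, 0, 1, -1, 0], [0.2, 0, 1, -1, 0]]}}

```text
time_s: 10.82
tcp_pos: [0.5727, 0.0979, 0.1441]
tcp_rot: [-89.8, 0.8, -83.5]
force: [4.0, -0.3, -5.3]
gripper_width: 0.45
```

>>> {"name": "step_arm", "arguments": {"targets": [[0.2, 0, 3, 0.4, 0], [0.2, 0, 6, 0.4, 0], [0.2, 0, 9, 0.4, 0], [0.2, 0, 12, 0.4, 0], [0.2, 0, 15, 0.4, 0]]}}

```text
time_s: 11.23
tcp_pos: [0.5731, 0.0979, 0.1301]
tcp_rot: [-89.8, 0.8, -83.5]
force: [-1.7, -3.3, 8.6]
gripper_width: 0.447
```

>>> {"name": "step_arm", "arguments": {"targets": [[0.2, 0, 3, 0, 0], [0.2, 0, 6, 0, 0], [0.2, 0, 8, 0, 0], [0.2, 0, 10, 0, 0], [0.2, 0, 10, 0, 0]]}}

```text
time_s: 11.65
tcp_pos: [0.5732, 0.0973, 0.1213]
tcp_rot: [-89.8, 0.7, -83.5]
force: [-2.1, -3.8, 7.6]
gripper_width: 0.447
```

```bash
python3 - <<'E'
from h import *
go([.5729,.0979,.11],6.4)
snap('side','s8')
i=cv2.imread('pics/s8.png');cv2.imwrite('pics/s8z.png',cv2.resize(i[110:220,210:340],None,fx=5.5,fy=5.5,interpolation=cv2.INTER_CUBIC))
E
```

```text
t 11.65 pos [0.5732 0.0973 0.1213] jaw 6.47 tilt [-0.012 -1.     0.003] shift [-0.5 11.3 -0.3] twist 0.07 F [-2.1 -3.8  7.6] w 0.447
```

View pics/s8z.png

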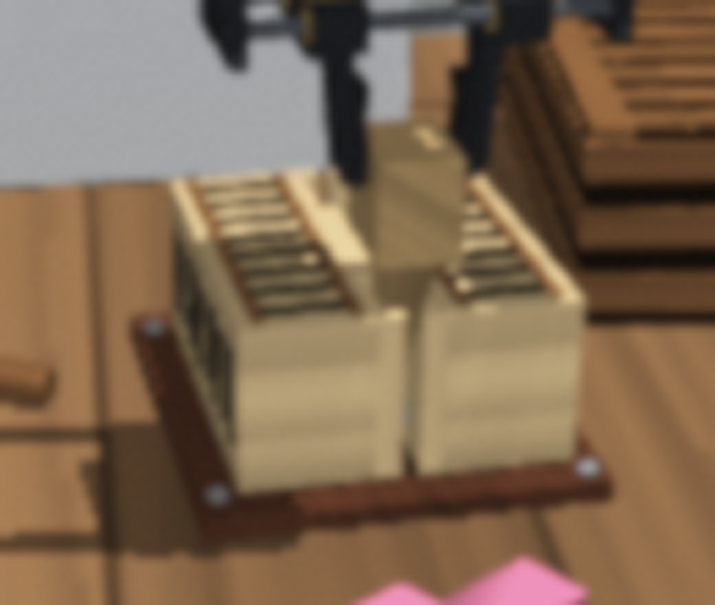

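>>> {"name": "step_arm", "arguments": {"targets": [[0.2, 0.4, 3, 0, 0], [0.2, 0.4, 6, 0, 0], [0.2, 0.4, 9, 0, 0], [0.2, 0.4, 11, 0, 0], [0.2, 0.4, 11, 0, 0]]}}

```text
time_s: 12.12
tcp_pos: [0.5734, 0.0962, 0.1116]
tcp_rot: [-89.8, 0.6, -83.5]
force: [-1.8, -4.3, 7.0]
gripper_width: 0.444
```

```bash
python3 - <<'E'
from h import *
go([.5729,.0979,.11],6.4)
snap('side','s9')
i=cv2.imread('pics/s9.png');cv2.imwrite('pics/s9z.png',cv2.resize(i[110:220,210:340],None,fx=5.5,fy=5.5,interpolation=cv2.INTER_CUBIC))
E
```

```text
t 12.12 pos [0.5734 0.0962 0.1116] jaw 6.47 tilt [-0.011 -1.     0.003] shift [-1.7  1.6 -0.3] twist 0.07 F [-1.8 -4.3  7. ] w 0.444
```

View pics/s9z.png

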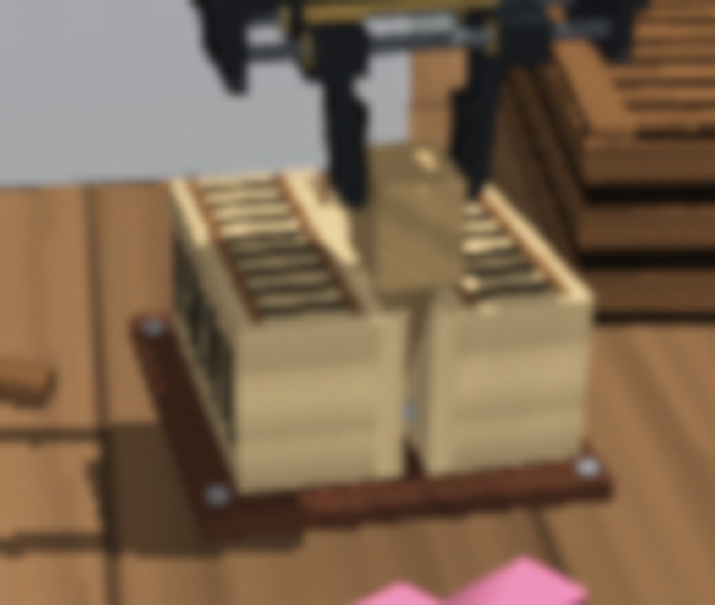

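>>> {"name": "step_arm", "arguments": {"targets": [[0.2, 0, 2, 0, 0], [0.2, 0, 2.5, 0, 0], [0.2, 0, 2.5, 0, 0]]}}

```text
time_s: 12.42
tcp_pos: [0.5734, 0.0958, 0.1104]
tcp_rot: [-89.8, 0.6, -83.5]
force: [-2.6, -3.0, 8.6]
gripper_width: 0.45
```

>>> {"name": "step_arm", "arguments": {"targets": [[0.2, 0, -15, 0.2, 0], [0.2, 0, -35, 0.5, 0], [0.2, 0, -55, 0.5, 0], [0.2, 0, -68, 0.5, 0], [0.2, -20, -70, 0.5, 0]]}}

```text
time_s: 12.83
tcp_pos: [0.5732, 0.1129, 0.1834]
tcp_rot: [-89.6, 0.5, -83.7]
force: [0.5, -0.1, -1.8]
gripper_width: 0.447
```

```bash
python3 - <<'E'
from h import *
go([.5608,.2198,.165],6.4)
E
```

```text
t 12.83 pos [0.5732 0.1129 0.1834] jaw 6.33 tilt [-0.009 -1.     0.006] shift [-107.4   19.3   -0.6] twist -0.07 F [ 0.5 -0.1 -1.8] w 0.447
```

>>> {"name": "step_arm", "arguments": {"targets": [[0.2, -36, 5, 0, 0], [0.2, -72, 10, -0.3, 0], [0.2, -100, 14, -0.3, 0], [0.2, -107, 14, -0.3, 0], [0.2, -107, 14, -0.3, 0]]}}

```text
time_s: 13.25
tcp_pos: [0.5597, 0.2214, 0.1694]
tcp_rot: [-89.8, 0.5, -83.5]
force: [-0.3, -0.1, -1.6]
gripper_width: 0.443
```

```bash
python3 - <<'E'
from h import *
snap('side','s10')
go([.5608,.2198,.145],6.4)
i=cv2.imread('pics/s10.png');cv2.imwrite('pics/s10z.png',cv2.resize(i[110:220,210:340],None,fx=5.5,fy=5.5,interpolation=cv2.INTER_CUBIC))
E
```

```text
t 13.3 pos [0.5604 0.2199 0.1698] jaw 6.45 tilt [-0.009 -1.     0.005] shift [ 0.3 24.8  0.3] twist 0.05 F [-0.3  0.3 -0.9] w 0.449
```

View pics/s10z.png

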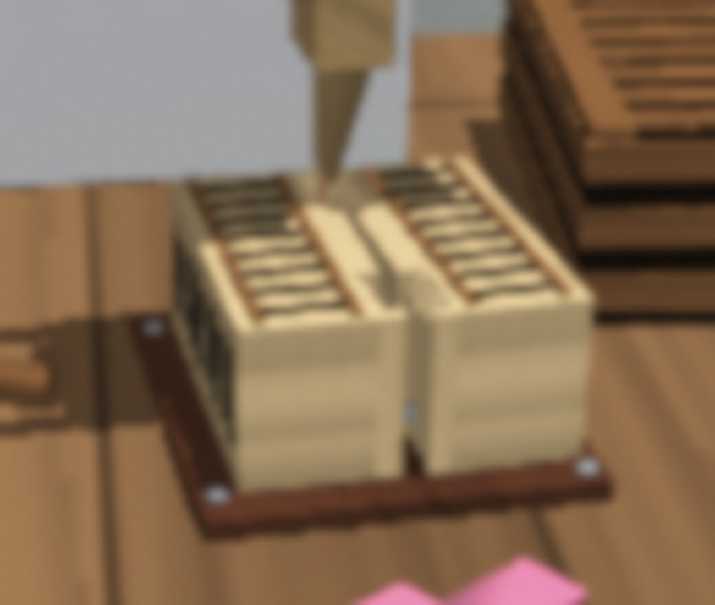

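The right end stays open with its corner at about (592,295), and the wedge is back over the left slot. Now the final push on the left.

>>> {"name": "step_arm", "arguments": {"targets": [[0.2, 0, 10, 0, 0], [0.2, 0, 20, 0, 0], [0.2, 0, 30, 0, 0], [0.2, 0, 36, -0.8, 0], [0.2, 0, 40, -0.8, 0]]}}

```text
time_s: 13.72
tcp_pos: [0.5595, 0.2191, 0.1283]
tcp_rot: [-89.8, 0.5, -83.6]
force: [-1.3, -2.0, 4.4]
gripper_width: 0.444
```

```bash
python3 - <<'E'
from h import *
go([.5594,.2198,.109],6.4)
E
```

```text
t 13.72 pos [0.5595 0.2191 0.1283] jaw 6.38 tilt [-0.008 -1.     0.003] shift [-0.5 19.3 -0.1] twist -0.02 F [-1.3 -2.   4.4] w 0.444
```

>>> {"name": "step_arm", "arguments": {"targets": [[0.2, 0, 4, -0.2, 0], [0.2, 0, 8, -0.2, 0], [0.2, 0, 12, -0.2, 0], [0.2, 0, 15, -0.2, 0], [0.2, 0, 15, -0.2, 0]]}}

```text
time_s: 14.13
tcp_pos: [0.5594, 0.2191, 0.1135]
tcp_rot: [-89.8, 0.5, -83.6]
force: [-0.4, 0.6, 1.2]
gripper_width: 0.445
```

>>> {"name": "step_arm", "arguments": {"targets": [[0.2, 0, 3, 0, 0], [0.2, 0, 5, 0, 0], [0.2, 0, 6, 0, 0], [0.2, 0, 6, 0, 0]]}}

```text
time_s: 14.47
tcp_pos: [0.5595, 0.2193, 0.108]
tcp_rot: [-89.8, 0.5, -83.6]
force: [-1.4, -0.5, 4.8]
gripper_width: 0.447
```

```bash
python3 - <<'E'
from h import *
go([.5594,.2198,.109],6.4)
snap('side','s11')
i=cv2.imread('pics/s11.png');cv2.imwrite('pics/s11z.png',cv2.resize(i[110:220,210:340],None,fx=5.5,fy=5.5,interpolation=cv2.INTER_CUBIC))
E
```

```text
t 14.47 pos [0.5595 0.2193 0.108 ] jaw 6.36 tilt [-0.009 -1.     0.004] shift [-0.5 -1.  -0.1] twist -0.04 F [-1.4 -0.5  4.8] w 0.447
```

View pics/s11z.png

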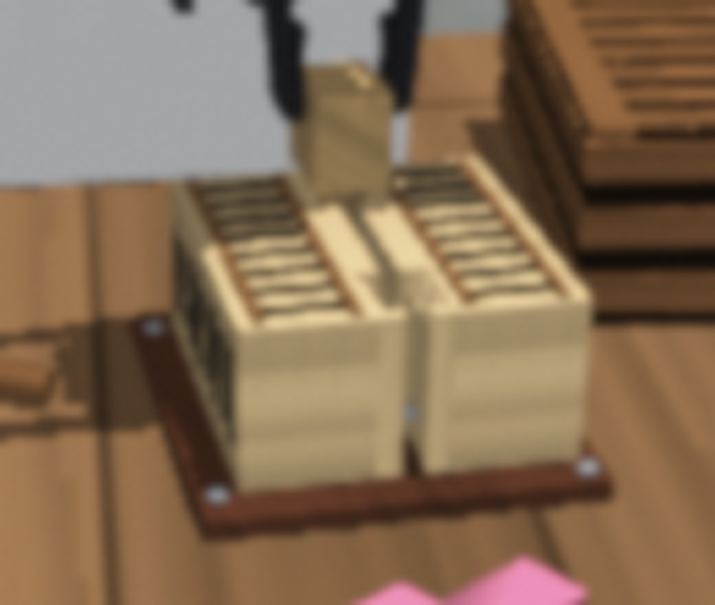

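Both ends look open. I'll lift the wedge clear, move towards the rack, and measure from the top view.

>>> {"name": "step_arm", "arguments": {"targets": [[0.2, 0, -15, 0.3, 0], [0.2, 0, -40, 0.5, 0], [0.2, 0, -75, 0.5, 0], [0.2, 0, -110, 0.5, 0], [0.2, 20, -142, 0.5, 0]]}}

```text
time_s: 14.93
tcp_pos: [0.5613, 0.2003, 0.2511]
tcp_rot: [-89.8, 0.6, -83.5]
force: [0.8, -0.4, -2.1]
gripper_width: 0.45
```

>>> {"name": "step_arm", "arguments": {"targets": [[0.2, 40, 0, -6, 1.5], [0.2, 80, 0, -12, 3], [0.2, 120, 0, -18, 5], [0.2, 160, 0, -25, 7], [0.2, 200, 0, -31, 8.2]]}}

```text
time_s: 15.35
tcp_pos: [0.5525, -0.0037, 0.2485]
tcp_rot: [-89.9, 0.6, -91.8]
force: [1.0, 0.8, -2.1]
gripper_width: 0.447
```

```bash
python3 - <<'E'
from h import *
go([.5372,-.4056,.25],-1.88)
E
```

```text
t 15.35 pos [ 0.5525 -0.0037  0.2485] jaw -1.78 tilt [-0.011 -1.     0.002] shift [402.2  -5.7  -2.9] twist 0.1 F [ 1.   0.8 -2.1] w 0.447
```

>>> {"name": "step_arm", "arguments": {"targets": [[0.2, 40, 0, 0, 0.1], [0.2, 80, 0, 0, 0.1], [0.2, 120, 0, -1, 0.1], [0.2, 160, 0, -1, 0.1], [0.2, 195, 0, -1, 0.1]]}}

```text
time_s: 15.77
tcp_pos: [0.5447, -0.2012, 0.2459]
tcp_rot: [-89.9, 0.6, -91.9]
force: [0.5, 0.3, -1.3]
gripper_width: 0.446
```

```bash
python3 - <<'E'
from h import *
snap('side','s12'); snap('top','t12')
go([.5372,-.4056,.25],-1.88)
i=cv2.imread('pics/t12.png');cv2.imwrite('pics/t12z.png',cv2.resize(i[115:220,120:230],None,fx=5.5,fy=5.5,interpolation=cv2.INTER_CUBIC))
i=cv2.imread('pics/s12.png');cv2.imwrite('pics/s12z.png',cv2.resize(i[130:210,225:325],None,fx=6,fy=6,interpolation=cv2.INTER_CUBIC))
E
```

```text
t 15.87 pos [ 0.5446 -0.204   0.2456] jaw -2.22 tilt [-0.009 -1.     0.001] shift [201.7  -6.2   0.5] twist -0.34 F [-0.1  0.7 -1. ] w 0.448
```

View pics/t12z.png

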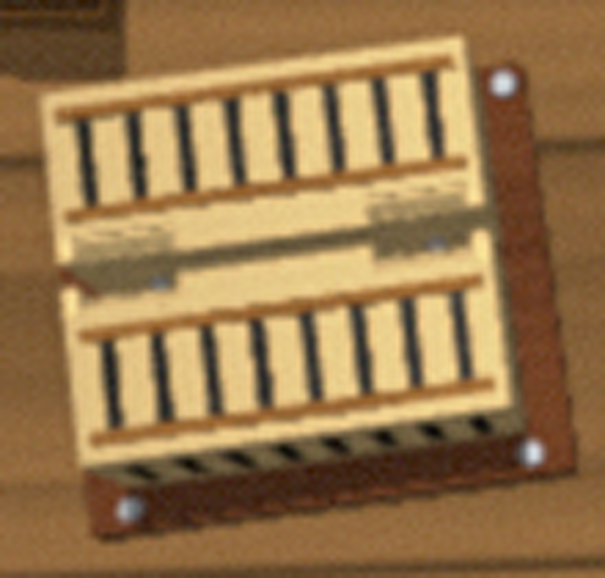

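View pics/s12z.png

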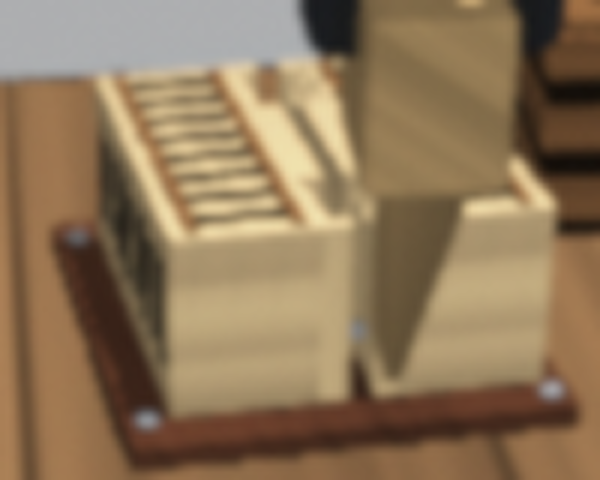

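```bash
cat > open.py <<'E'
from h import *
import sys
a=dict(np.load('pics/top0.npz'));b=dict(np.load(f'pics/{sys.argv[1]}.npz'))
g=lambda c:cv2.GaussianBlur(cv2.cvtColor(c['image'],cv2.COLOR_RGB2GRAY).astype(np.float32),(0,0),.7)
A,B=g(a),g(b);f=8
th=np.radians(6.4);ex=np.array([np.cos(th),np.sin(th)]);ey=np.array([-ex[1],ex[0]]);c0=np.array([.561,.157])
for nm,s,x in(('left',.062,.045),('right',-.062,.045),('fixedL',.062,-.045),('fixedR',-.062,-.045)):
    X=np.array([*(c0+x*ex+s*ey),.092]);u=proj(a,X)
    w,h=24,22
    t=cv2.resize(cv2.getRectSubPix(A,(w,h),tuple(map(float,u))),None,fx=f,fy=f,interpolation=cv2.INTER_CUBIC)
    S=cv2.resize(cv2.getRectSubPix(B,(w+16,h+16),tuple(map(float,u))),None,fx=f,fy=f,interpolation=cv2.INTER_CUBIC)
    r=cv2.matchTemplate(S,t,cv2.TM_CCOEFF_NORMED);_,m,_,l=cv2.minMaxLoc(r)
    d=np.array(l)/f-8; v=ray(a,*(u+d),.092)-ray(a,*u,.092)
    print(nm,round(m,3),'open x mm',round(1000*v[:2]@ex,2),'y',round(1000*v[:2]@ey,2))
E
python3 open.py t12
```

```text
left 0.987 open x mm 9.62 y 0.12
right 0.984 open x mm 9.62 y -0.03
fixedL 0.998 open x mm 0.0 y 0.0
fixedR 0.998 open x mm 0.0 y 0.0
```

Both ends measure 9.6 mm open, and the fixed half hasn't moved. Now I'll return the wedge to the rack.

>>> {"name": "step_arm", "arguments": {"targets": [[0.2, 40, 0, 0, -0.3], [0.2, 80, 0, 0.3, -0.3], [0.2, 120, 0, 0.5, -0.3], [0.2, 160, 0, 0.5, -0.3], [0.2, 195, 0, 0.5, -0.3]]}}

```text
time_s: 16.28
tcp_pos: [0.5372, -0.4006, 0.2431]
tcp_rot: [-89.9, 0.5, -91.9]
force: [-0.6, -0.4, -1.6]
gripper_width: 0.449
```

>>> {"name": "step_arm", "arguments": {"targets": [[0.2, 4, 10, 0, 0], [0.2, 4, 20, 0, 0], [0.2, 4, 30, 0, 0], [0.2, 4, 30, 0, 0]]}}

```text
time_s: 16.62
tcp_pos: [0.5363, -0.4012, 0.2091]
tcp_rot: [-90.2, 0.8, -91.9]
force: [-0.4, 0.3, -2.0]
gripper_width: 0.449
```

```bash
python3 - <<'E'
from h import *
snap('side','s13')
go([.5372,-.4056,.15],-1.88)
i=cv2.imread('pics/s13.png');cv2.imwrite('pics/s13z.png',cv2.resize(i[180:384,220:400],None,fx=2.9,fy=2.9,interpolation=cv2.INTER_CUBIC))
E
```

```text
t 16.67 pos [ 0.5368 -0.4014  0.2107] jaw -1.83 tilt [-0.013 -1.    -0.002] shift [ 5.  60.6  0.7] twist 0.05 F [-0.7  0.1 -1.6] w 0.444
```

View pics/s13z.png

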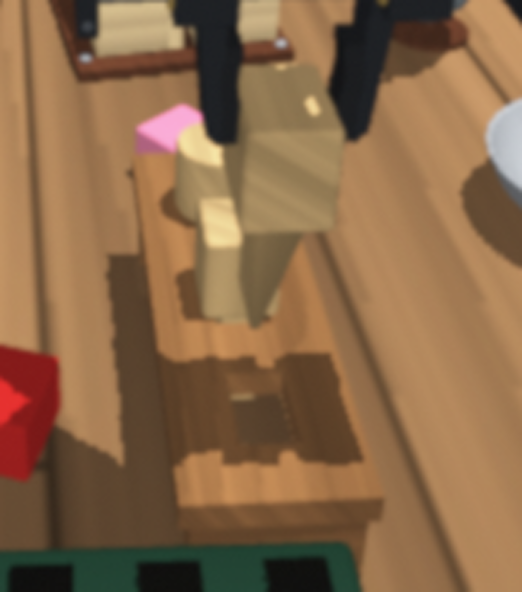

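The slot at (262,415) is empty and below the wedge point. I'll descend with a small correction.

>>> {"name": "step_arm", "arguments": {"targets": [[0.2, 4, 15, 0.5, 0], [0.2, 4.5, 30, 0.5, 0], [0.2, 4.5, 45, 0.5, 0], [0.2, 4.5, 52, 0.5, 0], [0.2, 4.5, 52, 0.5, 0]]}}

```text
time_s: 17.08
tcp_pos: [0.5364, -0.4034, 0.156]
tcp_rot: [-90.3, 0.9, -91.8]
force: [0.6, -0.5, -1.8]
gripper_width: 0.45
```

```bash
python3 - <<'E'
from h import *
go([.5372,-.4056,.092],-1.88)
E
```

```text
t 17.08 pos [ 0.5364 -0.4034  0.156 ] jaw -1.77 tilt [-0.016 -1.    -0.005] shift [ 3.2 64.   1.2] twist 0.11 F [ 0.6 -0.5 -1.8] w 0.45
```

>>> {"name": "step_arm", "arguments": {"targets": [[0.2, 2.5, 10, 1, 0.1], [0.2, 2.5, 20, 1, 0.1], [0.2, 2.5, 30, 1, 0.1], [0.2, 2.5, 40, 1, 0.1], [0.2, 2.5, 40, 1, 0.1]]}}

```text
time_s: 17.5
tcp_pos: [0.5359, -0.4041, 0.1129]
tcp_rot: [-90.4, 1.1, -91.9]
force: [-0.2, -0.3, -1.5]
gripper_width: 0.449
```

```bash
python3 - <<'E'
from h import *
go([.5372,-.4056,.092],-1.88)
E
```

```text
t 17.5 pos [ 0.5359 -0.4041  0.1129] jaw -1.87 tilt [-0.019 -1.    -0.008] shift [ 1.9 20.8  1.5] twist 0.01 F [-0.2 -0.3 -1.5] w 0.449
```

>>> {"name": "step_arm", "arguments": {"targets": [[0.2, 1.5, 8, 1.2, 0], [0.2, 1.5, 15, 1.2, 0], [0.2, 1.5, 20, 1.2, 0], [0.2, 1.5, 22, 1.2, 0], [0.2, 1.5, 22, 1.2, 0]]}}

```text
time_s: 17.92
tcp_pos: [0.5366, -0.4049, 0.09]
tcp_rot: [-90.5, 1.1, -91.9]
force: [0.3, 0.7, -1.9]
gripper_width: 0.45
```

```bash
python3 - <<'E'
from h import *
snap('side','s14')
go([.5372,-.4056,.089],-1.88)
i=cv2.imread('pics/s14.png');cv2.imwrite('pics/s14z.png',cv2.resize(i[180:384,220:400],None,fx=2.9,fy=2.9,interpolation=cv2.INTER_CUBIC))
E
```

```text
t 17.97 pos [ 0.5369 -0.4052  0.0906] jaw -1.87 tilt [-0.019 -1.    -0.008] shift [0.5 1.6 0.3] twist 0.01 F [ 0.3  0.3 -1.7] w 0.446
```

View pics/s14z.png

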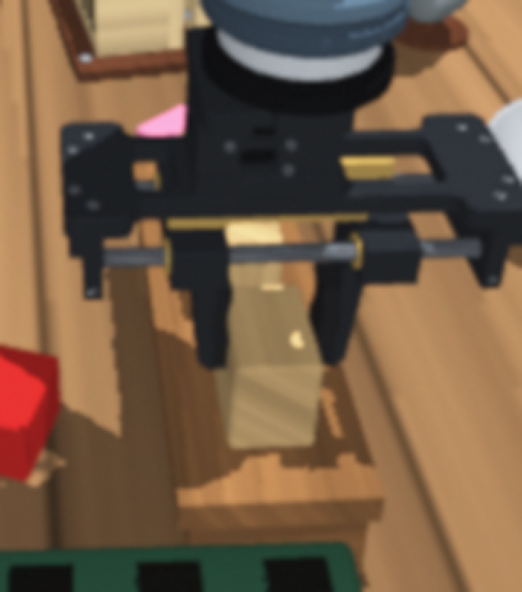

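>>> {"name": "step_arm", "arguments": {"targets": [[0.2, 0, 1, 0, 0], [0.2, 0, 2, 0, 0], [0.2, 0, 2, 0, 0]]}}

```text
time_s: 18.22
tcp_pos: [0.5372, -0.4054, 0.0892]
tcp_rot: [-90.4, 1.0, -91.9]
force: [0.7, 0.4, -0.6]
gripper_width: 0.444
```

Force is starting to transfer to the rack, so I'll release.

>>> {"name": "step_arm", "arguments": {"targets": [[0.6, 0, 0, 0, 0], [0.7, 0, 0, 0, 0], [0.8, 0, 0, 0, 0], [0.9, 0, 0, 0, 0], [1, 0, 0, 0, 0]]}}

```text
time_s: 18.63
tcp_pos: [0.5372, -0.4054, 0.0893]
tcp_rot: [-90.4, 1.0, -91.9]
force: [-0.9, -0.7, -0.7]
gripper_width: 0.807
```

>>> {"name": "step_arm", "arguments": {"targets": [[1, 0, 0, 0, 0], [1, 0, 0, 0, 0], [1, 0, 0, 0, 0], [1, 0, 0, 0, 0], [1, 0, 0, 0, 0]]}}

```text
time_s: 19.05
tcp_pos: [0.5372, -0.4055, 0.0893]
tcp_rot: [-90.4, 1.0, -91.9]
force: [0.5, 0.2, 0.3]
gripper_width: 1.0
```

```bash
python3 - <<'E'
from h import *
snap('side','s15')
go([.5372,-.4056,.089],-1.88)
i=cv2.imread('pics/s15.png');cv2.imwrite('pics/s15z.png',cv2.resize(i[180:384,220:400],None,fx=2.9,fy=2.9,interpolation=cv2.INTER_CUBIC))
E
```

```text
t 19.1 pos [ 0.5372 -0.4055  0.0893] jaw -1.87 tilt [-0.018 -1.    -0.007] shift [ 0.2  0.3 -0. ] twist 0.01 F [-0.7  0.4 -0.8] w 1.0
```

View pics/s15z.png

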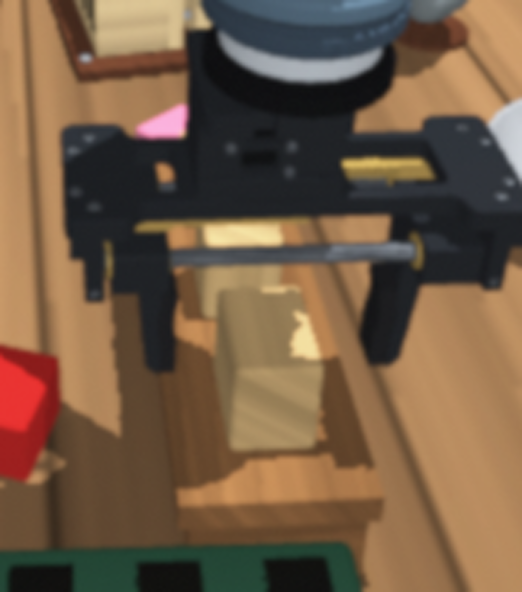

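The wedge is seated as before, at about (268,370), and the fingers are clear. I'll retreat upwards.

>>> {"name": "step_arm", "arguments": {"targets": [[1, 0, -20, 0, 0], [1, 0, -50, 0, 0], [1, 0, -85, 0, 0], [1, 0, -125, 0, 0], [1, 0, -165, 0, 0]]}}

```text
time_s: 19.52
tcp_pos: [0.5379, -0.408, 0.2554]
tcp_rot: [-90.5, 1.1, -91.9]
force: [0.7, -1.3, -0.5]
gripper_width: 0.999
```

>>> {"name": "step_arm", "arguments": {"targets": [[1, -40, 0, -20, 0], [1, -75, 0, -40, 0], [1, -110, 0, -60, 0], [1, -145, 0, -80, 0], [1, -180, 0, -100, 0]]}}

```text
time_s: 19.93
tcp_pos: [0.4427, -0.2232, 0.2595]
tcp_rot: [-90.4, 1.1, -91.9]
force: [-0.2, 0.1, 1.3]
gripper_width: 1.0
```

>>> {"name": "step_arm", "arguments": {"targets": [[1, -10, 0, -10, 0], [1, -10, 0, -10, 0], [1, -10, 0, -10, 0]]}}

```text
time_s: 20.18
tcp_pos: [0.4332, -0.2127, 0.2605]
tcp_rot: [-90.4, 1.0, -91.8]
force: [0.4, 0.2, -0.5]
gripper_width: 0.999
```

```bash
python3 - <<'E'
from h import *
snap('side','s16');snap('top','t16')
i=cv2.imread('pics/t16.png');cv2.imwrite('pics/t16b.png',cv2.resize(i,(800,600),interpolation=cv2.INTER_CUBIC))
i=cv2.imread('pics/s16.png');cv2.imwrite('pics/s16z.png',cv2.resize(i[180:384,220:400],None,fx=2.9,fy=2.9,interpolation=cv2.INTER_CUBIC))
a=cv2.imread('pics/side0.png').astype(int)[275:340,290:335]; print(abs(a-i[275:340,290:335]).mean(), arm.state()['time_s'], abs(arm.state()['dq']).max())
E
python3 open.py t16
```

```text
13.08991452991453 20.2833 1.0857923465705759
left 0.986 open x mm 9.62 y 0.12
right 0.983 open x mm 9.33 y 0.0
fixedL 0.998 open x mm 0.0 y 0.0
fixedR 0.998 open x mm 0.0 y 0.0
```

View pics/t16b.png

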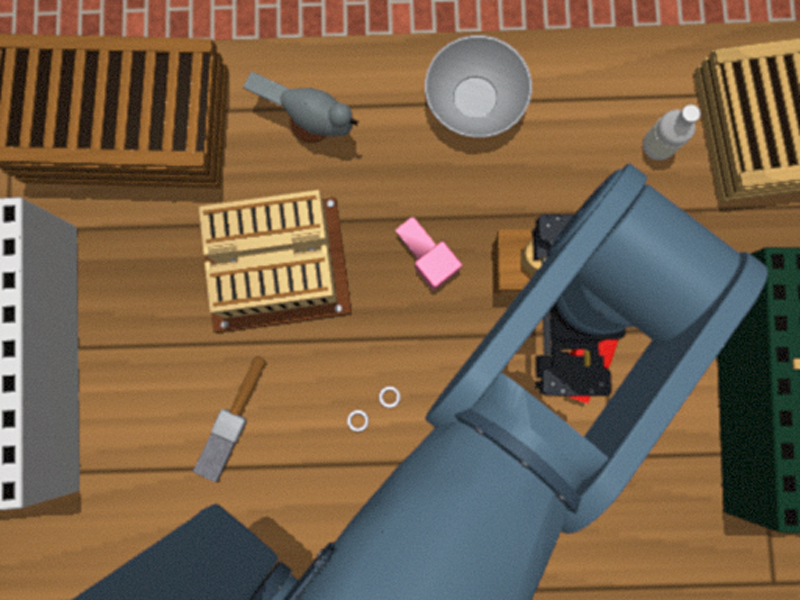

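View pics/s16z.png

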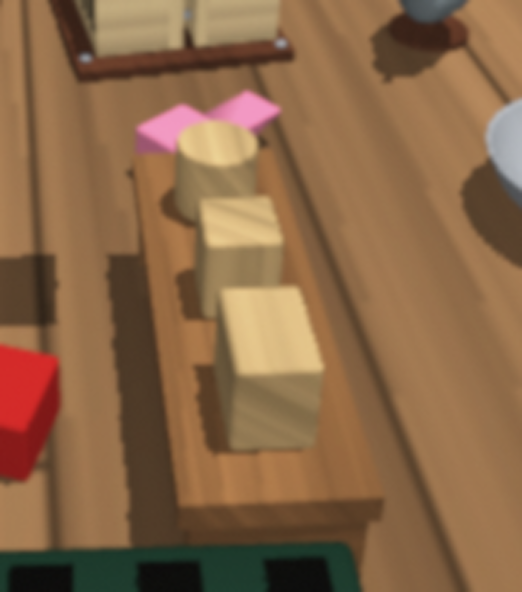

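The wedge hangs upright in its own slot, the arm is clear, and both ends are still more than 9 mm open. I'll hand the job in.

```bash
python3 -c "
from workcell import arm
print(arm.finish_job())"
```

```text
the job is handed in; nothing more can be done
None
```

The loose half now stands about 9.6 mm (left) and 9.3 mm (right) off, against the 8 mm needed. The wedge is back in the rack slot it came from. I handed the job in at about 20 s of the 62 s allowed; the interface gave no verdict.

- **Prying:** I worked left, right, left, to estimated openings of about 4.3, 9.2 and 9.9 mm. The largest lead of one end over the other was about 5 mm by wedge depth, not measured directly.
- **Final checks:** The top view showed no movement of the fixed half. The wedge hung upright and released, with the arm well clear of it.
- **Disagreements:** The camera estimate of the seam was about 2 mm too far in +x. On the first entry the point touched the loose-side flare at about 13 N, so I backed off and found the fixed wall by touch. The two camera views also differed by a few millimetres in the box's y. One automatic image comparison of the wedge's place (mean difference 13) wasn't conclusive. I judged that by eye and by the release position, which was within 1 mm of the grasp position.

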